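# Put the printing stamps back in their trays

### The job

Put each of the four hand-printing stamps away in the tray made for it, matching shape and size: large round, small round, square and long. Set each one down gently, never dropping it, so that it stands upright with its printing face flat on the floor of its tray, not up on the rim, and let go of it. Leave the glue bottle and the ink jar alone.

Things in the scene. Friction and masses are not known exactly. Their poses are not given: they have to be found in the camera images.
- stamp_round_large_center (a point): Loose hand-printing stamp, 66 mm high, 60-240 g: wooden block 22 mm thick, black rubber face under it, black handle on its middle. The large round one: block 64 mm across. Handle: upright round knob 26 mm across, from 22 to 66 mm above the underside. Point: its centre, on the upright axis, 33 mm above the underside; z up.
- stamp_round_small_center (a point): Loose hand-printing stamp, 66 mm high, 60-240 g: wooden block 22 mm thick, black rubber face under it, black handle on its middle. The small round one: block 40 mm across. Handle: upright round knob 26 mm across, from 22 to 66 mm above the underside. Point: its centre, on the upright axis, 33 mm above the underside; z up.
- stamp_square_center (a point): Loose hand-printing stamp, 66 mm high, 60-240 g: wooden block 22 mm thick, black rubber face under it, black handle on its middle. The square one: block 50 by 50 mm. Handle: upright flat-sided grip, 44 mm along x, 24 mm thick along y, from 22 to 66 mm above the underside. Point: its centre, on the upright axis, 33 mm above the underside; z up.
- stamp_long_center (a point): Loose hand-printing stamp, 66 mm high, 60-240 g: wooden block 22 mm thick, black rubber face under it, black handle on its middle. The long one: block 96 mm along its x by 36 mm along its y. Handle: upright flat-sided grip, 44 mm along x, 24 mm thick along y, from 22 to 66 mm above the underside. Point: its centre, on the upright axis, 33 mm above the underside; z up.
- tray_round_large: Large round tray: 82 mm across inside, 90 mm outside. Low open tray of dark wood with a grey felt-lined floor, fixed to the table, empty at first. Floor 4 mm thick; rim 12 mm high above the table, 4 mm thick. Origin: centre of its underside, on the table; z up. Takes the stamp of its shape and size with 9 mm to spare all round.
- tray_round_small: Small round tray: 58 mm across inside, 66 mm outside. Low open tray of dark wood with a grey felt-lined floor, fixed to the table, empty at first. Floor 4 mm thick; rim 12 mm high above the table, 4 mm thick. Origin: centre of its underside, on the table; z up. Takes the stamp of its shape and size with 9 mm to spare all round.
- tray_square: Square tray: 68 by 68 mm inside, 76 by 76 mm outside, sides along its x and y. Low open tray of dark wood with a grey felt-lined floor, fixed to the table, empty at first. Floor 4 mm thick; rim 12 mm high above the table, 4 mm thick. Origin: centre of its underside, on the table; z up. Takes the stamp of its shape and size with 9 mm to spare all round.
- tray_long: Long tray: 114 mm (x) by 54 mm (y) inside, 122 by 62 mm outside. Low open tray of dark wood with a grey felt-lined floor, fixed to the table, empty at first. Floor 4 mm thick; rim 12 mm high above the table, 4 mm thick. Origin: centre of its underside, on the table; z up. Takes the stamp of its shape and size with 9 mm to spare all round.
- glue_bottle_center (a point): Bystander, to be left alone: yellow glue bottle with a red pointed cap, 56 mm across, 118 mm high, standing loose on the table beyond the work. This point is its centre, 59 mm above its underside.
- ink_jar_center (a point): Bystander, to be left alone: round glass ink jar with a black cap, 60 mm across, 70 mm high, standing loose in the midst of the work. This point is its centre, 35 mm above its underside.
Things that resemble listed ones, but are neither listed nor needed, are in the scene too. Leave any blue or orange look-alike of the part that bears stamp_long_center alone.

How it is judged:
At the end, for the whole second after the job is handed in: Each of the four stamps stands released, upright (within 0.06 rad) and at rest inside its own tray: its centre within 15 mm of the tray's centre seen from above, and its underside down on the tray floor (within about 2.5 mm) (horizontal distance between stamp_round_large_center and tray_round_large below 0.015 m and z of stamp_round_large_center in the frame of tray_round_large between 0.034 and 0.0395 m and angle between each of stamp_round_large_center, stamp_round_small_center, stamp_square_center, stamp_long_center's own z axis and vertical below 0.06 rad and linear speed of each of stamp_round_large, stamp_round_small, stamp_square, stamp_long below 0.02 m/s and horizontal distance between stamp_round_small_center and tray_round_small below 0.015 m and z of stamp_round_small_center in the frame of tray_round_small between 0.034 and 0.0395 m and horizontal distance between stamp_square_center and tray_square below 0.015 m and z of stamp_square_center in the frame of tray_square between 0.034 and 0.0395 m and horizontal distance between stamp_long_center and tray_long below 0.015 m and z of stamp_long_center in the frame of tray_long between 0.034 and 0.0395 m); the robot touches nothing.
It fails at once if a stamp is dropped or thrown down (faster than 0.7 m/s within 20 mm of the table or a tray floor: a fall of more than about 25 mm) ((height (world z) of stamp_round_large_center below 0.055 m and linear speed of stamp_round_large above 0.7 m/s) or (height (world z) of stamp_round_small_center below 0.055 m and linear speed of stamp_round_small above 0.7 m/s) or (height (world z) of stamp_square_center below 0.055 m and linear speed of stamp_square above 0.7 m/s) or (height (world z) of stamp_long_center below 0.055 m and linear speed of stamp_long above 0.7 m/s)).
It fails at once if the glue bottle is pushed more than 20 mm or knocked over (distance of glue_bottle_center from where it was at the start of the episode above 0.02 m).
It fails at once if the ink jar is pushed more than 20 mm or knocked over (distance of ink_jar_center from where it was at the start of the episode above 0.02 m).
It also fails if it takes over 125 s, if anything falls off the work surface, if the arm or the gripper's body presses on something with over 40 N, if the wrist force passes 120 N, or if a joint passes its speed limit or range.

### The arm

A 7-joint arm with a two-finger parallel gripper is mounted at the origin on the work surface. World frame = base frame: x ahead of the robot, y to its left, z up, the work surface at z = 0. Lengths are in m, angles in rad, forces in N, time in s.
With the tool pointing down it reaches from about 0.425 to 0.875 m from the base axis. Payload 8.4 kg.
Tool frame: the origin (TCP) lies on the front face of the gripper's body, between the roots of the fingers; the fingertips stand 73 mm ahead of it and the grasp point (between the pads) lies 54 mm ahead of it; z points along the fingers, y is the line along which they close (so a half turn about z gives the same grasp; the last joint's range is limited). The gripper opens to 85 mm and grips with 20 to 120 N. Pads are 22 mm wide; open, the fingers measure 114 mm over their backs; the gripper's body (76 mm by 85 mm) begins 54 mm behind the grasp point. The pads swing forward as they close: fully open they stand 13 mm farther back than shut.
Start: joints at [-1.433, 0.333, 0.04, 1.465, -0.013, 1.343, -0.059], TCP at [0.152, 0.632, 0.304] pointing down, gripper open.
Joint ranges: [-2.58, 2.58], [-0.38, 2.09], [-1.3, 1.39], [0.25, 2.4], [-1.5, 4.64], [0.08, 2.09], [-2.65, 2.65]. Speed limits (rad/s): [2.22, 2.22, 2.79, 2.79, 3.14, 3.14, 3.14].

### API

Orientations are given as a unit quaternion [w, x, y, z].
In Python, from rig import r gives the robot as it stands.
- The arm moves only by the tool carry_out, never from a script. Its argument "increments" is a list of rows, each an object of numbers: "hand": the opening, from -1 (shut) to 1 (fully open); "x", "y", "z": the shift along the tool's x, y, z in units of 40 mm (1.0 is 40 mm); "roll": the turn about the tool's z in degrees. A call has 1 to 20 rows; each row is the pose to reach, as a shift and turn from the pose commanded when the call began, along the tool's axes at that moment; what a row does not reach only later rows make up. A row lasts 1/12 s, in which the tool goes at most 41.7 mm and 7.16 degrees, less where a joint would pass 70% of its speed; a pose out of reach is approached as far as the arm can. A call with a gripper value outside its range is refused whole. The fingers move at their own pace and stop on an object; "force" is the grip in N (left out, the last holds). Time passes only in rows, so rows that repeat a pose let the fingers close. It gives the time, the measured TCP pose, the force, the opening and the grip force at its end, in the units of the state.
- r.read_state(): the state, without advancing time (a new reading comes with each control period).
- r.snapshot(name): name is "side" or "top" or "wrist"; returns the picture (400x640x3 uint8, red, green, blue); there is no depth.
- r.get_calibration(name): a dict with "vertical_fov" (degrees; the focal length in pixels is half the picture's height over the tangent of half this angle, whatever the lens; pixels are square), "cx", "cy" (the principal point, pixels), "view" (4x4, takes a point from world to camera coordinates); the wrist camera has in their place "hand_eye" (4x4, takes a point from camera to tool coordinates, whose origin is the TCP and whose axes are the flange's). Camera axes: x right, y up, looking along -z (the intrinsics and any distortion apply to the point x, -y, -z); pixel columns grow to the right and rows downward; lengths in m; the calibration is good to about 2 mm. A picture is of the moment at which its call begins: read the wrist's pose just before it. get_calibration takes no time and is no camera call.
- r.hand_in(): hands the job in; it is judged then, once.
Trained networks look in the newest picture that a camera, given by its name, has taken for a name from the list of things; names that differ only in an ending like _2 or _b are one class to them, and where a whole thing is asked for, a point or a joint stands for the part that bears it (a point fixed in the world has none). Each returns a list of dicts, best first, with "score" (0 to 1); they miss things now and then, are a little off and sometimes report something else, mostly with a low value. They report only what shows in the picture. A call takes as long as a camera call. They do not tell look-alikes from the thing itself.
- r.recognise(target, camera): "xyz" ([x, y, z] in m, in world coordinates, good to about 4 mm: the middle of the surface that is visible of it).
The state is a dict: "time": time; "joints": joint angles; "qd": joint speeds; "tau": joint torques, N m; "tcp_pos": TCP position; "orientation": TCP orientation; "force": force on the tool from outside, world axes, zero at the start; "ft_torque": the same for the moment, N m; "gripper_width": finger opening in m; "grasp_force": force on a finger pad.
Only numpy, scipy, OpenCV 4.12 (cv2) and the standard library are available. Lean on these libraries where they do the work, as an engineer would, in place of code of your own. Each camera call takes 0.05 s, during which the arm holds its last target. There are 200 camera calls.

## Working session

There is one attempt and no reset: what is moved stays moved. The work goes in short steps, Python scripts to look and compute and a tool call to move; the robot and the scene stay as the last step left them, time stands still between calls to the robot, and variables do not carry over. Pictures are saved under pics/ and viewed, at most 14 in all, crops included, and the job is handed in when it is done.

Besides the shell and the picture viewer there is one more tool, called after "Emit:" as name(argument=value, ...) on one line, values as JSON. carry_out: Moves the arm, as the interface text tells. Its arguments: {"type":"object","properties":{"increments":{"type":"array","items":{"type":"object","properties":{"hand":{"type":"number"},"x":{"type":"number"},"y":{"type":"number"},"z":{"type":"number"},"roll":{"type":"number"}}}},"force":{"type":"number"}},"required":["increments"]}

```bash
mkdir -p pics && cat > h.py <<'E'
from rig import r
import numpy as np, cv2
def save(cam,name):
    im=r.snapshot(cam); cv2.imwrite(f'pics/{name}.png',im[:,:,::-1]); return im
E
python3 - <<'E'
from h import *
s=r.read_state();print(s['time'],s['tcp_pos'],s['orientation'],s['gripper_width'])
for c in ['top','side','wrist']:
    save(c,c+'0'); k=r.get_calibration(c); print(c,{a:np.round(b,4).tolist() for a,b in k.items()})
for n in ['stamp_round_large_center','stamp_round_small_center','stamp_square_center','stamp_long_center','tray_round_large','tray_round_small','tray_square','tray_long','ink_jar_center','glue_bottle_center']:
  for c in ['top','side']:
    print(n,c,[(np.round(d['xyz'],3).tolist(),round(d['score'],2)) for d in r.recognise(n,c)[:4]])
E
```

```text
0.0 [0.15244654 0.63152742 0.30304501] [-3.36092084e-05  1.18146709e-01  9.92995833e-01 -7.93317983e-04] 0.08547436690519626
top {'vertical_fov': 42.4894, 'cx': 321.8229, 'cy': 196.9266, 'view': [[-0.007, -0.9997, 0.0224, -0.0192], [0.9963, -0.005, 0.0854, -0.5627], [-0.0852, 0.0229, 0.9961, -1.3933], [0.0, 0.0, 0.0, 1.0]]}
side {'vertical_fov': 55.0642, 'cx': 314.9818, 'cy': 200.5887, 'view': [[0.8466, -0.5322, 0.0044, -0.4492], [0.2495, 0.4041, 0.88, -0.2157], [-0.4702, -0.7439, 0.4749, -0.9695], [0.0, 0.0, 0.0, 1.0]]}
wrist {'vertical_fov': 71.2464, 'cx': 318.3656, 'cy': 199.4432, 'hand_eye': [[0.0002, 0.9547, 0.2974, 0.0756], [1.0, -0.0002, -0.0001, -0.0014], [-0.0001, 0.2974, -0.9547, -0.0705], [0.0, 0.0, 0.0, 1.0]]}
stamp_round_large_center top [([0.553, 0.404, 0.02], 0.96)]
stamp_round_large_center side [([0.452, 0.116, 0.024], 0.69), ([0.553, 0.402, 0.026], 0.67)]
stamp_round_small_center top [([0.496, -0.1, 0.021], 0.73)]
stamp_round_small_center side [([0.485, -0.116, 0.027], 0.52)]
stamp_square_center top [([0.671, 0.148, 0.02], 0.54)]
stamp_square_center side [([0.662, 0.
[... 300 characters left out ...]
0.026], 0.68)]
tray_round_large top [([0.396, -0.298, 0.007], 0.78)]
tray_round_large side [([0.389, -0.295, 0.004], 0.89), ([0.553, 0.399, 0.024], 0.61)]
tray_round_small top [([0.656, -0.159, 0.006], 0.55)]
tray_round_small side [([0.659, -0.162, 0.006], 0.54)]
tray_square top [([0.384, 0.31, 0.004], 0.62)]
tray_square side [([0.386, 0.308, 0.002], 0.71)]
tray_long top [([0.574, -0.418, 0.004], 0.8)]
tray_long side [([0.56, -0.419, 0.006], 0.89)]
ink_jar_center top [([0.571, 0.001, 0.069], 0.97), ([0.755, -0.024, 0.074], 0.15)]
ink_jar_center side [([0.561, -0.017, 0.048], 0.74)]
glue_bottle_center top [([0.757, -0.023, 0.077], 0.62)]
glue_bottle_center side [([0.749, -0.039, 0.051], 0.9)]
```

View pics/top0.png

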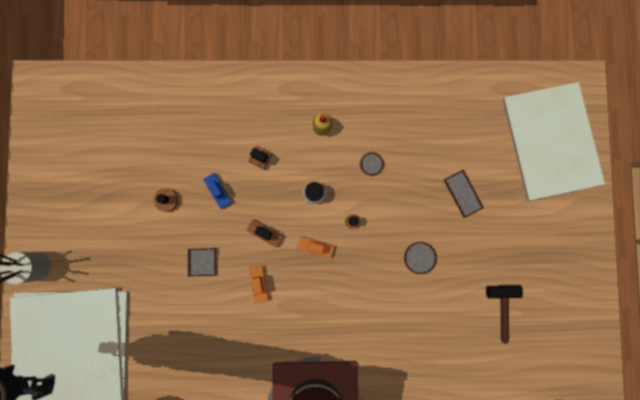

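View pics/side0.png

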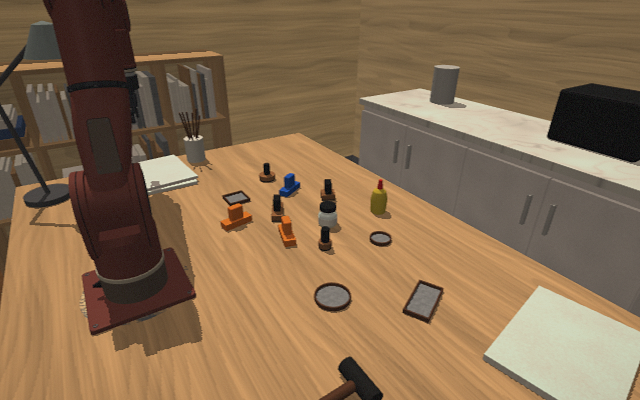

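Top view: real stamps are the large round (166,199), square (260,157), long (264,233) and small round (353,221). The trays are square (202,262), large round (420,258), small round (372,164) and long (464,194). The side view agrees. The blue and orange blocks are the look-alikes. I'll move to a central viewpoint next.

Emit:
carry_out(increments=[{"x": -11.6, "y": -10.9, "z": -1.4, "roll": -13.6, "hand": 1}, {"x": -11.6, "y": -10.9, "z": -1.4, "roll": -13.6, "hand": 1}, {"x": -11.6, "y": -10.9, "z": -1.4, "roll": -13.6, "hand": 1}, {"x": -11.6, "y": -10.9, "z": -1.4, "roll": -13.6, "hand": 1}, {"x": -11.6, "y": -10.9, "z": -1.4, "roll": -13.6, "hand": 1}, {"x": -11.6, "y": -10.9, "z": -1.4, "roll": -13.6, "hand": 1}, {"x": -11.6, "y": -10.9, "z": -1.4, "roll": -13.6, "hand": 1}, {"x": -11.6, "y": -10.9, "z": -1.4, "roll": -13.6, "hand": 1}, {"x": -11.6, "y": -10.9, "z": -1.4, "roll": -13.6, "hand": 1}, {"x": -11.6, "y": -10.9, "z": -1.4, "roll": -13.6, "hand": 1}, {"x": -11.6, "y": -10.9, "z": -1.4, "roll": -13.6, "hand": 1}, {"x": -11.6, "y": -10.9, "z": -1.4, "roll": -13.6, "hand": 1}, {"x": -11.6, "y": -10.9, "z": -1.4, "roll": -13.6, "hand": 1}, {"x": -11.6, "y": -10.9, "z": -1.4, "roll": -13.6, "hand": 1}, {"x": -11.6, "y": -10.9, "z": -1.4, "roll": -13.6, "hand": 1}, {"x": -11.6, "y": -10.9, "z": -1.4, "roll": -13.6, "hand": 1}, {"x": -11.6, "y": -10.9, "z": -1.4, "roll": -13.6, "hand": 1}, {"x": -11.6, "y": -10.9, "z": -1.4, "roll": -13.6, "hand": 1}, {"x": -11.6, "y": -10.9, "z": -1.4, "roll": -13.6, "hand": 1}])

```text
time: 2.73
tcp_pos: [0.5008, 0.1002, 0.3598]
orientation: [-0.0, -0.001, 1.0, 0.0]
force: [-0.9, 0.7, -0.1]
gripper_width: 0.0853
grasp_force: 0.0
```

```bash
cat >> h.py <<'E'
from scipy.spatial.transform import Rotation as Ro
NAMES=['stamp_round_large_center','stamp_round_small_center','stamp_square_center','stamp_long_center','tray_round_large','tray_round_small','tray_square','tray_long','ink_jar_center','glue_bottle_center']
def pose():
    s=r.read_state(); q=s['orientation']; T=np.eye(4); T[:3,:3]=Ro.from_quat([q[1],q[2],q[3],q[0]]).as_matrix(); T[:3,3]=s['tcp_pos']; return T
def cam(name,T=None):
    "world->cam matrix, K"
    k=r.get_calibration(name); f=200/np.tan(np.radians(k['vertical_fov']/2))
    V=np.linalg.inv(T@np.array(k['hand_eye'])) if name=='wrist' else np.array(k['view'])
    return V,f,k['cx'],k['cy']
def proj(C,p):
    V,f,cx,cy=C; c=V[:3,:3]@np.asarray(p)+V[:3,3]; return np.array([cx+f*c[0]/-c[2], cy+f*(-c[1])/-c[2]])
def ray(C,uv):
    V,f,cx,cy=C; d=np.array([(uv[0]-cx)/f,-(uv[1]-cy)/f,-1.]); d=V[:3,:3].T@d; return -V[:3,:3].T@V[:3,3], d/np.linalg.norm(d)
def onz(C,uv,z):
    o,d=ray(C,uv); return o+d*(z-o[2])/d[2]
def tri(rays):
    A=sum(np.eye(3)-np.outer(d,d) for o,d in rays); b=sum((np.eye(3)-np.outer(d,d))@o for o,d in rays); return np.linalg.solve(A,b)
def step(x,y,z,yaw):
    "units in tool axes to reach world TCP, yaw = world angle (deg) of tool x, mod 180"
    T=pose(); d=T[:3,:3].T@(np.array([x,y,z])-T[:3,3])/0.04
    a=np.degrees(np.arctan2(T[1,0],T[0,0])); w=(a-yaw+90)%180-90
    print('x %.2f y %.2f z %.2f roll %.1f (now yaw %.1f) rows>=%d'%(*d,w,a,int(max(np.linalg.norm(d)*40/41.7,abs(w)/7.16))+1))
E
python3 - <<'E'
from h import *
s=r.read_state();T=pose();print(s['time'],np.round(T,3).tolist(),np.round(s['joints'],2))
im=save('wrist','w1');C=cam('wrist',T);np.save('T1.npy',T)
for n in NAMES:
    print(n,[(np.round(d['xyz'],3).tolist(),round(d['score'],2),np.round(proj(C,d['xyz'])).tolist()) for d in r.recognise(n,'wrist')[:5]])
E
```

```text
2.7333 [[-1.0, -0.002, -0.0, 0.501], [-0.002, 1.0, 0.0, 0.1], [0.0, 0.0, -1.0, 0.36], [0.0, 0.0, 0.0, 1.0]] [-0.81  0.    0.54  1.73 -0.    1.4   1.3 ]
stamp_round_large_center [([0.548, 0.402, 0.023], 0.62, [517.0, 198.0])]
stamp_round_small_center [([0.495, -0.098, 0.038], 0.61, [179.0, 164.0])]
stamp_square_center [([0.662, 0.147, 0.037], 0.68, [348.0, 268.0])]
stamp_long_center [([0.572, 0.256, 0.021], 0.96, [419.0, 212.0]), ([0.423, 0.007, 0.024], 0.85, [252.0, 111.0]), ([0.459, 0.133, 0.021], 0.65, [342.0, 137.0])]
tray_round_large [([0.394, -0.297, 0.003], 0.62, [41.0, 90.0])]
tray_round_small [([0.658, -0.161, 0.003], 0.64, [166.0, 255.0])]
tray_square [([0.388, 0.308, 0.007], 0.66, [467.0, 85.0])]
tray_long [([0.593, -0.397, 0.005], 0.6, [15.0, 220.0]), ([0.49, -0.099, 0.037], 0.46, [178.0, 161.0])]
ink_jar_center [([0.569, 0.004, 0.071], 0.91, [249.0, 221.0])]
glue_bottle_center [([0.746, -0.011, 0.056], 0.72, [250.0, 320.0])]
```

View pics/w1.png

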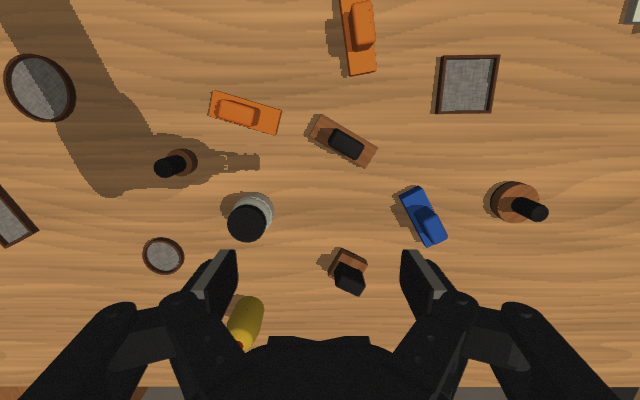

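The wrist view shows the large round knob top at about (536,212), the small one at (170,168), the square grip at (350,281) and the long grip at (347,143). The felt trays are at (40,88), (163,256), (466,84), and one is cut off at (10,215). I'll take a second view further right to triangulate.

Emit:
carry_out(increments=[{"y": -7.5, "hand": 1}, {"y": -7.5, "hand": 1}, {"y": -7.5, "hand": 1}, {"y": -7.5, "hand": 1}, {"y": -7.5, "hand": 1}, {"y": -7.5, "hand": 1}, {"y": -7.5, "hand": 1}, {"y": -7.5, "hand": 1}, {"y": -7.5, "hand": 1}, {"y": -7.5, "hand": 1}])

```text
validation failed for argument at $.in...
```

```bash
cat >> h.py <<'E'
def blobs(im,kind):
    hsv=cv2.cvtColor(im,cv2.COLOR_RGB2HSV); S,V=hsv[:,:,1].astype(int),hsv[:,:,2].astype(int)
    m=(S<70)&(V>60)&(V<190) if kind=='felt' else (V<42)
    m=cv2.morphologyEx(m.astype(np.uint8),cv2.MORPH_OPEN,np.ones((3,3)))
    out=[]
    for c in cv2.findContours(m,cv2.RETR_EXTERNAL,cv2.CHAIN_APPROX_NONE)[0]:
        if 60<cv2.contourArea(c)<9000: out.append((cv2.contourArea(c),c[:,0].astype(float)))
    return out
E
python3 - <<'E'
from h import *
T=pose();im=save('wrist','w2');np.save('T2.npy',T);print(np.round(T[:3,3],3),r.read_state()['time'])
for nm,TT in [('w1',np.load('T1.npy')),('w2',T)]:
    im=cv2.imread(f'pics/{nm}.png')[:,:,::-1].copy(); C=cam('wrist',TT)
    for kind,z in [('felt',0.004),('black',0.066)]:
        for a,c in blobs(im,kind):
            w=np.array([onz(C,p,z)[:2] for p in c]); rc=cv2.minAreaRect((w*1000).astype(np.float32))
            if w[:,0].max()>0.85: continue
            print(nm,kind,'px',np.round(c.mean(0)).tolist(),'rect mm',np.round(rc[0]).tolist(),np.round(rc[1]).tolist(),round(rc[2]))
E
```

```text
[0.501 0.099 0.36 ] 3.3333
w1 felt px [428.0, 274.0] rect mm [691.0, 292.0] [113.0, 26.0] 29
w1 felt px [209.0, 274.0] rect mm [692.0, -93.0] [25.0, 114.0] 61
w1 felt px [162.0, 256.0] rect mm [660.0, -167.0] [52.0, 53.0] 0
w1 felt px [9.0, 223.0] rect mm [598.0, -416.0] [61.0, 45.0] 27
w1 felt px [258.0, 206.0] rect mm [569.0, 2.0] [64.0, 43.0] 54
w1 felt px [466.0, 84.0] rect mm [387.0, 308.0] [67.0, 65.0] 0
w1 felt px [39.0, 88.0] rect mm [393.0, -299.0] [77.0, 76.0] 37
w1 felt px [632.0, 13.0] rect mm [297.0, 517.0] [26.0, 21.0] 0
w1 black px [349.0, 279.0] rect mm [663.0, 145.0] [53.0, 40.0] 65
w1 black px [246.0, 223.0] rect mm [573.0, -2.0] [51.0, 57.0] 46
w1 black px [529.0, 209.0] rect mm [551.0, 391.0] [55.0, 24.0] 65
w1 black px [170.0, 166.0] rect mm [492.0, -97.0] [24.0, 44.0] 18
w1 black px [345.0, 144.0] rect mm [464.0, 133.0] [45.0, 23.0] 60
w1 black px [68.0, 90.0] rect mm [401.0, -208.0] [17.0, 59.0] 84
w2 felt px [428.0, 274.0] rect mm [692.0, 291.0] [113.0, 26.0] 29
w2 felt px [209.0, 274.0] rect mm [692.0, -95.0] [26.0, 114.0] 61
w2 felt px [163.0, 256.0] rect mm [660.0, -166.0] [53.0, 53.0] 80
w2 felt px [9.0, 222.0] rect mm [597.0, -416.0] [63.0, 45.0] 27
w2 felt px [259.0, 207.0] rect mm [571.0, 3.0] [64.0, 43.0] 49
w2 felt px [467.0, 84.0] rect mm [387.0, 308.0] [68.0, 64.0] 1
w2 felt px [40.0, 88.0] rect mm [393.0, -298.0] [77.0, 76.0] 37
w2 felt px [632.0, 12.0] rect mm [297.0, 514.0] [25.0, 16.0] 0
w2 black px [349.0, 278.0] rect mm [663.0, 145.0] [54.0, 39.0] 63
w2 black px [247.0, 222.0] rect mm [573.0, -3.0] [51.0, 56.0] 63
w2 black px [530.0, 208.0] rect mm [551.0, 390.0] [55.0, 24.0] 66
w2 black px [170.0, 165.0] rect mm [492.0, -97.0] [24.0, 44.0] 20
w2 black px [346.0, 143.0] rect mm [464.0, 133.0] [45.0, 23.0] 60
w2 black px [68.0, 90.0] rect mm [400.0, -208.0] [19.0, 61.0] 86
```

View pics/w2.png

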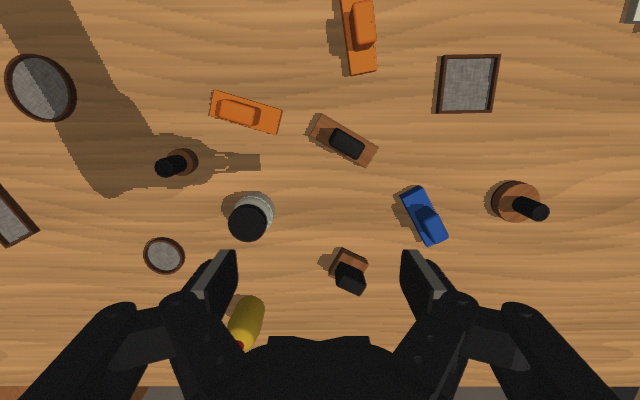

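The move was refused, so this picture repeats the previous one. Retrying.

Emit:
carry_out(increments=[{"y": -7.0, "hand": 1}, {"y": -7.0, "hand": 1}, {"y": -7.0, "hand": 1}, {"y": -7.0, "hand": 1}, {"y": -7.0, "hand": 1}, {"y": -7.0, "hand": 1}, {"y": -7.0, "hand": 1}, {"y": -7.0, "hand": 1}, {"y": -7.0, "hand": 1}])

```text
validation failed for argument at $.in...
```

Emit:
carry_out(increments=[{"x": 0.0, "y": -7.0, "z": 0.0, "roll": 0.0, "hand": 1}, {"x": 0.0, "y": -7.0, "z": 0.0, "roll": 0.0, "hand": 1}, {"x": 0.0, "y": -7.0, "z": 0.0, "roll": 0.0, "hand": 1}, {"x": 0.0, "y": -7.0, "z": 0.0, "roll": 0.0, "hand": 1}, {"x": 0.0, "y": -7.0, "z": 0.0, "roll": 0.0, "hand": 1}, {"x": 0.0, "y": -7.0, "z": 0.0, "roll": 0.0, "hand": 1}, {"x": 0.0, "y": -7.0, "z": 0.0, "roll": 0.0, "hand": 1}, {"x": 0.0, "y": -7.0, "z": 0.0, "roll": 0.0, "hand": 1}, {"x": 0.0, "y": -7.0, "z": 0.0, "roll": 0.0, "hand": 1}])

```text
time: 4.08
tcp_pos: [0.5009, -0.183, 0.36]
orientation: [-0.0, 0.002, 1.0, -0.0]
force: [1.0, 0.8, -0.7]
gripper_width: 0.0856
grasp_force: 0.0
```

```bash
cat >> h.py <<'E'
def report(nm,T):
    im=cv2.imread(f'pics/{nm}.png')[:,:,::-1].copy(); C=cam('wrist',T)
    for kind,z in [('felt',0.004),('black',0.066)]:
        for a,c in blobs(im,kind):
            w=np.array([onz(C,p,z)[:2] for p in c]); rc=cv2.minAreaRect((w*1000).astype(np.float32))
            if w[:,0].max()>0.85: continue
            print(nm,kind,'px',np.round(c.mean(0)).tolist(),'rect mm',np.round(rc[0]).tolist(),np.round(rc[1]).tolist(),round(rc[2]))
E
python3 - <<'E'
from h import *
T=pose();im=save('wrist','w3');np.save('T3.npy',T);print(np.round(T[:3,3],3),r.read_state()['time'])
report('w3',T)
E
```

```text
[ 0.501 -0.183  0.36 ] 4.1333
w3 felt px [67.0, 335.0] rect mm [826.0, -659.0] [28.0, 43.0] 69
w3 felt px [16.0, 308.0] rect mm [762.0, -739.0] [30.0, 55.0] 69
w3 felt px [57.0, 262.0] rect mm [670.0, -635.0] [14.0, 25.0] 90
w3 felt px [428.0, 273.0] rect mm [692.0, 7.0] [113.0, 25.0] 29
w3 felt px [209.0, 274.0] rect mm [691.0, -378.0] [25.0, 114.0] 60
w3 felt px [330.0, 256.0] rect mm [660.0, -165.0] [56.0, 52.0] 90
w3 felt px [15.0, 241.0] rect mm [625.0, -698.0] [32.0, 47.0] 63
w3 felt px [80.0, 252.0] rect mm [657.0, -592.0] [210.0, 25.0] 11
w3 felt px [430.0, 207.0] rect mm [572.0, -6.0] [49.0, 63.0] 51
w3 felt px [170.0, 208.0] rect mm [574.0, -425.0] [114.0, 50.0] 27
w3 felt px [240.0, 89.0] rect mm [393.0, -296.0] [80.0, 80.0] 42
w3 black px [529.0, 278.0] rect mm [663.0, 130.0] [80.0, 26.0] 60
w3 black px [447.0, 222.0] rect mm [573.0, -4.0] [58.0, 50.0] 47
w3 black px [172.0, 179.0] rect mm [508.0, -381.0] [33.0, 6.0] 27
w3 black px [374.0, 166.0] rect mm [492.0, -111.0] [32.0, 24.0] 41
w3 black px [554.0, 142.0] rect mm [463.0, 118.0] [68.0, 32.0] 61
w3 black px [636.0, 95.0] rect mm [405.0, 205.0] [39.0, 10.0] 2
w3 black px [53.0, 13.0] rect mm [317.0, -485.0] [104.0, 27.0] 90
```

View pics/w3.png

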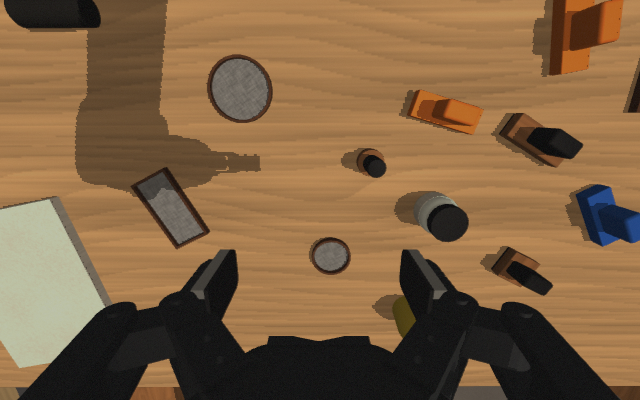

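w3 shows the long tray at (170,208), the large at (240,88), the small at (330,256), the small stamp at (371,163), the long stamp at (540,140) and the square at (522,272). Next I'll fit handle prisms to the silhouettes in both views, with top height free.

```bash
cat > fit.py <<'E'
from h import *
from scipy.optimize import minimize
def corners(rnd,yaw):
    if rnd: a=np.arange(24)*np.pi/12; return np.c_[.013*np.cos(a),.013*np.sin(a)]
    c,s=np.cos(yaw),np.sin(yaw); return np.array([[22,12],[-22,12],[-22,-12],[22,-12]])/1000@np.array([[c,s],[-s,c]])
def hull_mask(C,p,rnd):
    x,y,yaw,zt=p; b=corners(rnd,yaw)+[x,y]
    P=np.array([proj(C,[*q,z]) for z in (.022,zt) for q in b]); m=np.zeros((800,1280),np.uint8)
    cv2.fillConvexPoly(m,cv2.convexHull((P*2).astype(np.float32)).round().astype(np.int32),1); return m.astype(bool)
def target(nm,C,guess):
    im=cv2.imread(f'pics/{nm}.png')[:,:,::-1].copy(); uv=proj(C,[*guess,.045])
    a,c=min(blobs(im,'black'),key=lambda b:np.linalg.norm(b[1].mean(0)-uv))
    m=np.zeros((400,640),np.uint8); cv2.fillPoly(m,[c.astype(np.int32)],1); return cv2.resize(m,(1280,800),interpolation=cv2.INTER_NEAREST).astype(bool)
def fit(views,guess,yaw,rnd,zfree=True):
    D=[(cam('wrist',T),) for _,T in views]; M=[target(n,d[0],guess) for (n,_),d in zip(views,D)]
    def cost(p):
        q=[p[0],p[1],p[2],p[3] if zfree else .066]
        return sum((lambda h:(h^m).sum()/m.sum())(hull_mask(d[0],q,rnd)) for d,m in zip(D,M))
    s=np.array([*guess,yaw,.066]); S=np.vstack([s]+[s+np.eye(4)[i]*[.01,.01,.2,.008][i] for i in range(4)])
    o=minimize(cost,s,method='Nelder-Mead',options=dict(initial_simplex=S,maxiter=300,xatol=1e-4,fatol=1e-4))
    return o.x,o.fun
E
python3 - <<'E'
from fit import *
V1=('w1',np.load('T1.npy'));V3=('w3',np.load('T3.npy'))
for n,v,g,y,rd in [('long',[V1,V3],(.462,.132),1.05,0),('small',[V1,V3],(.496,-.1),0,1),('square',[V1,V3],(.668,.147),1.05,0),('large',[V1],(.553,.403),0,1)]:
    p,f=fit(v,g,y,rd,len(v)>1); print(n,np.round(p[:2],4),'yaw',round(np.degrees(p[2]),1),'ztop',round(p[3],4),'cost',round(f,3))
step(.463,.132,.2,60)
E
```

```text
long [0.4652 0.1357] yaw 64.7 ztop 0.0592 cost 0.255
small [ 0.4966 -0.1081] yaw 16.7 ztop 0.0597 cost 0.25
square [0.6787 0.1502] yaw 60.4 ztop 0.0578 cost 0.256
large [0.5576 0.4058] yaw -4.8 ztop 0.0684 cost 0.188
x 0.96 y 7.83 z 4.00 roll -60.0 (now yaw 180.0) rows>=9
```

Emit:
carry_out(increments=[{"x": 0.1, "y": 2.0, "z": 4.0, "roll": 0.0, "hand": 1}, {"x": 0.1, "y": 2.0, "z": 4.0, "roll": 0.0, "hand": 1}, {"x": 0.1, "y": 2.0, "z": 4.0, "roll": 0.0, "hand": 1}, {"x": 0.1, "y": 2.0, "z": 4.0, "roll": 0.0, "hand": 1}, {"x": 0.1, "y": 2.0, "z": 4.0, "roll": 0.0, "hand": 1}, {"x": 0.1, "y": 2.0, "z": 4.0, "roll": 0.0, "hand": 1}, {"x": 0.1, "y": 2.0, "z": 4.0, "roll": 0.0, "hand": 1}])

```text
time: 4.72
tcp_pos: [0.4979, -0.1008, 0.201]
orientation: [0.0, -0.001, 1.0, -0.0]
force: [0.4, -1.4, 0.8]
gripper_width: 0.0853
grasp_force: 0.0
```

```bash
cat > close.py <<'E'
import sys; from fit import *
def close(nm,guess,yaw,rnd):
    T=pose(); save('wrist',nm); p,f=fit([(nm,T)],guess,yaw,rnd,False)
    print(np.round(p[:2],4),'yaw',round(np.degrees(p[2]),1),'cost',round(f,3),'t',r.read_state()['time'],'tcp',np.round(T[:3,3],4)); return p
E
python3 - <<'E'
from close import *
p=close('c_small',(.4966,-.104),0,1); step(p[0],p[1],.102,180)
print([np.round(d['xyz'],3).tolist() for d in r.recognise('stamp_round_small_center','wrist')])
E
```

```text
[ 0.4945 -0.1073] yaw 2.0 cost 0.16 t 4.7667 tcp [ 0.4979 -0.1008  0.201 ]
x 0.10 y -0.14 z 2.50 roll 0.0 (now yaw -180.0) rows>=3
[[0.488, -0.108, 0.051]]
```

View pics/c_small.png

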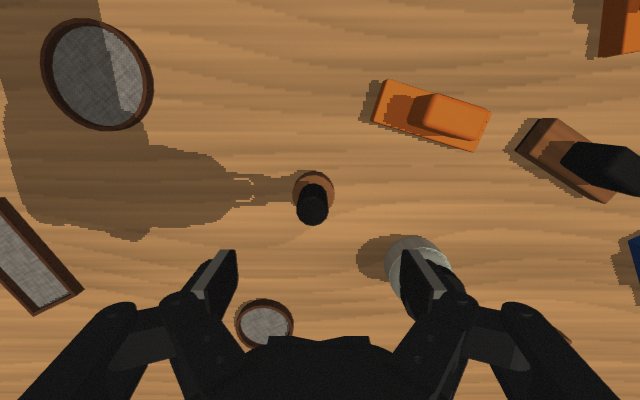

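The small knob is at (313,200), in line with the gripper centre, and the jar at (420,265) is clear of the finger. I'll go down, grip and lift.

Emit:
carry_out(force=40, increments=[{"x": 0.1, "y": -0.14, "z": 1.0, "roll": 0.0, "hand": 1}, {"x": 0.1, "y": -0.14, "z": 1.7, "roll": 0.0, "hand": 1}, {"x": 0.1, "y": -0.14, "z": 2.3, "roll": 0.0, "hand": 1}, {"x": 0.1, "y": -0.14, "z": 2.48, "roll": 0.0, "hand": 1}, {"x": 0.1, "y": -0.14, "z": 2.48, "roll": 0.0, "hand": -1}, {"x": 0.1, "y": -0.14, "z": 2.48, "roll": 0.0, "hand": -1}, {"x": 0.1, "y": -0.14, "z": 2.48, "roll": 0.0, "hand": -1}, {"x": 0.1, "y": -0.14, "z": 2.48, "roll": 0.0, "hand": -1}, {"x": 0.1, "y": -0.14, "z": 2.48, "roll": 0.0, "hand": -1}, {"x": 0.1, "y": -0.14, "z": 2.48, "roll": 0.0, "hand": -1}, {"x": 0.1, "y": -0.14, "z": 2.48, "roll": 0.0, "hand": -1}, {"x": 0.1, "y": -0.14, "z": 2.48, "roll": 0.0, "hand": -1}, {"x": 0.1, "y": -0.14, "z": 2.48, "roll": 0.0, "hand": -1}])

```text
time: 5.9
tcp_pos: [0.4943, -0.1064, 0.102]
orientation: [0.001, -0.0, 1.0, 0.0]
force: [-1.7, 0.7, 9.3]
gripper_width: 0.0253
grasp_force: 38.7
```

Emit:
carry_out(increments=[{"x": 0.0, "y": 0.0, "z": -0.5, "roll": 0.0, "hand": -1}, {"x": 0.0, "y": 0.0, "z": -1.3, "roll": 0.0, "hand": -1}, {"x": -0.5, "y": -0.18, "z": -1.6, "roll": 0.0, "hand": -1}, {"x": -1.3, "y": -0.47, "z": -1.6, "roll": 0.0, "hand": -1}, {"x": -2.1, "y": -0.75, "z": -1.6, "roll": 0.0, "hand": -1}, {"x": -2.9, "y": -1.05, "z": -1.6, "roll": 0.0, "hand": -1}, {"x": -3.7, "y": -1.34, "z": -1.6, "roll": 0.0, "hand": -1}, {"x": -4.13, "y": -1.49, "z": -1.6, "roll": 0.0, "hand": -1}, {"x": -4.13, "y": -1.49, "z": -1.6, "roll": 0.0, "hand": -1}, {"x": -4.13, "y": -1.49, "z": -1.6, "roll": 0.0, "hand": -1}])

```text
time: 6.73
tcp_pos: [0.6588, -0.1664, 0.1644]
orientation: [-0.0, -0.0, 1.0, -0.0]
force: [-0.8, -0.1, -1.0]
gripper_width: 0.0251
grasp_force: 39.8
```

```bash
python3 - <<'E'
from h import *
T=pose(); save('wrist','p_small'); print(T[:3,3]); report('p_small',T)
s=r.read_state(); print(s['force'],s['gripper_width'])
E
```

```text
[ 0.65884913 -0.16642376  0.16443018]
p_small felt px [353.0, 259.0] rect mm [712.0, -135.0] [43.0, 12.0] 9
p_small felt px [284.0, 258.0] rect mm [712.0, -201.0] [11.0, 44.0] 80
p_small felt px [323.0, 197.0] rect mm [652.0, -164.0] [57.0, 42.0] 84
p_small felt px [19.0, 126.0] rect mm [593.0, -415.0] [66.0, 48.0] 26
p_small felt px [537.0, 98.0] rect mm [575.0, 0.0] [68.0, 62.0] 4
p_small black px [6.0, 168.0] rect mm [615.0, -360.0] [14.0, 6.0] 26
p_small black px [40.0, 109.0] rect mm [580.0, -328.0] [62.0, 17.0] 15
p_small black px [601.0, 96.0] rect mm [577.0, -11.0] [54.0, 50.0] 19
[ 0.44259733  0.6501542  -1.81643647] 0.025259836887648268
```

View pics/p_small.png

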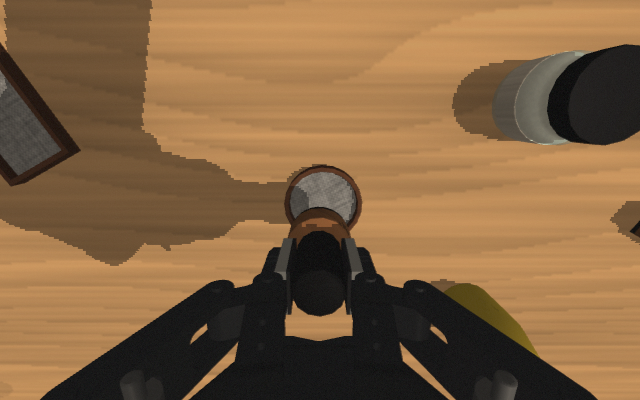

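The stamp hangs upright in line with the tray at (323,200). Lowering.

Emit:
carry_out(increments=[{"x": -0.05, "y": 0.02, "z": 0.5, "roll": 0.0, "hand": -1}, {"x": -0.05, "y": 0.02, "z": 1.0, "roll": 0.0, "hand": -1}, {"x": -0.05, "y": 0.02, "z": 1.3, "roll": 0.0, "hand": -1}, {"x": -0.05, "y": 0.02, "z": 1.38, "roll": 0.0, "hand": -1}, {"x": -0.05, "y": 0.02, "z": 1.42, "roll": 0.0, "hand": -1}, {"x": -0.05, "y": 0.02, "z": 1.43, "roll": 0.0, "hand": -1}, {"x": -0.05, "y": 0.02, "z": 1.44, "roll": 0.0, "hand": -1}])

```text
time: 7.37
tcp_pos: [0.661, -0.1654, 0.1083]
orientation: [0.001, -0.0, 1.0, -0.0]
force: [-0.6, -0.8, -1.3]
gripper_width: 0.0251
grasp_force: 39.8
```

Emit:
carry_out(increments=[{"x": 0.0, "y": 0.0, "z": 0.02, "roll": 0.0, "hand": -1}, {"x": 0.0, "y": 0.0, "z": 0.04, "roll": 0.0, "hand": -1}, {"x": 0.0, "y": 0.0, "z": 0.04, "roll": 0.0, "hand": -1}])

```text
time: 7.62
tcp_pos: [0.661, -0.1653, 0.1062]
orientation: [0.001, -0.0, 1.0, -0.0]
force: [-1.1, 1.5, 1.7]
gripper_width: 0.0251
grasp_force: 40.0
```

Near contact, so release and rise. The next stop is over the large round stamp, after clearing upward.

Emit:
carry_out(increments=[{"x": 0.0, "y": 0.0, "z": 0.01, "roll": 0.0, "hand": 0.0}, {"x": 0.0, "y": 0.0, "z": 0.01, "roll": 0.0, "hand": 0.4}, {"x": 0.0, "y": 0.0, "z": 0.01, "roll": 0.0, "hand": 0.4}, {"x": 0.0, "y": 0.0, "z": 0.01, "roll": 0.0, "hand": 0.6}, {"x": 0.0, "y": 0.0, "z": 0.01, "roll": 0.0, "hand": 0.6}, {"x": 0.0, "y": 0.0, "z": 0.01, "roll": 0.0, "hand": 0.8}, {"x": 0.0, "y": 0.0, "z": -0.8, "roll": 0.0, "hand": 1}, {"x": 0.0, "y": 0.0, "z": -1.6, "roll": 0.0, "hand": 1}, {"x": 0.0, "y": 0.0, "z": -2.4, "roll": 0.0, "hand": 1}, {"x": 0.0, "y": 0.0, "z": -3.4, "roll": 0.0, "hand": 1}, {"x": 0.0, "y": 0.0, "z": -3.6, "roll": 0.0, "hand": 1}])

```text
time: 8.53
tcp_pos: [0.6623, -0.1665, 0.2565]
orientation: [0.004, -0.0, 1.0, -0.001]
force: [0.2, -1.1, 0.5]
gripper_width: 0.0852
grasp_force: 0.0
```

```bash
python3 - <<'E'
from fit import *
T=pose(); save('wrist','a_small'); print(T[:3,3],r.read_state()['time'],r.read_state()['gripper_width'])
# fit with handle raised 4 mm: shift world by -4 mm
T2=T.copy();T2[2,3]-=.004
p,f=fit([('a_small',T2)],(.66,-.166),0,1,False);print(np.round(p[:2],4),f)
report('a_small',T)
step(.5,.12,.25,60)
E
```

```text
[ 0.66229979 -0.16646391  0.25650612] 8.5833 0.0853555108499161
[ 0.6623 -0.1661] 0.18250377073906485
a_small felt px [428.0, 273.0] rect mm [791.0, -22.0] [86.0, 19.0] 30
a_small felt px [209.0, 274.0] rect mm [791.0, -315.0] [19.0, 87.0] 60
a_small felt px [322.0, 168.0] rect mm [651.0, -163.0] [56.0, 42.0] 82
a_small felt px [470.0, 96.0] rect mm [574.0, -6.0] [65.0, 51.0] 1
a_small felt px [81.0, 94.0] rect mm [573.0, -425.0] [113.0, 49.0] 27
a_small black px [613.0, 198.0] rect mm [667.0, 122.0] [74.0, 28.0] 71
a_small black px [320.0, 189.0] rect mm [658.0, -166.0] [31.0, 24.0] 0
a_small black px [73.0, 124.0] rect mm [599.0, -389.0] [60.0, 5.0] 27
a_small black px [506.0, 95.0] rect mm [574.0, -4.0] [51.0, 59.0] 0
a_small black px [104.0, 80.0] rect mm [564.0, -352.0] [100.0, 6.0] 26
x 4.06 y 7.16 z 0.10 roll -60.0 (now yaw -180.0) rows>=9
```

View pics/a_small.png

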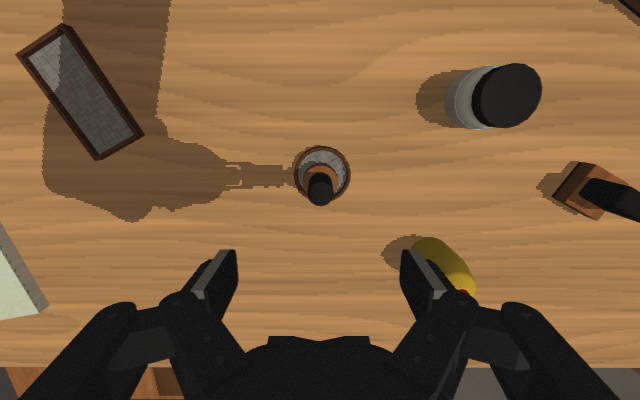

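The small stamp stands centred in its tray (top at (320,188), felt visible all round). Next is the long stamp.

Emit:
carry_out(increments=[{"x": 5.0, "y": 7.5, "z": 0.5, "roll": 120, "hand": 1}, {"x": 5.0, "y": 7.5, "z": 0.5, "roll": 120, "hand": 1}, {"x": 5.0, "y": 7.5, "z": 0.5, "roll": 120, "hand": 1}, {"x": 5.0, "y": 7.5, "z": 0.5, "roll": 120, "hand": 1}, {"x": 5.0, "y": 7.5, "z": 0.5, "roll": 120, "hand": 1}, {"x": 5.0, "y": 7.5, "z": 0.5, "roll": 120, "hand": 1}, {"x": 5.0, "y": 7.5, "z": 0.5, "roll": 120, "hand": 1}, {"x": 5.0, "y": 7.5, "z": 0.5, "roll": 120, "hand": 1}, {"x": 5.0, "y": 7.5, "z": 0.5, "roll": 120, "hand": 1}, {"x": 5.0, "y": 7.5, "z": 0.5, "roll": 120, "hand": 1}, {"x": 5.0, "y": 7.5, "z": 1.4, "roll": 120, "hand": 1}, {"x": 5.0, "y": 7.5, "z": 1.4, "roll": 120, "hand": 1}, {"x": 5.0, "y": 7.5, "z": 1.4, "roll": 120, "hand": 1}, {"x": 5.0, "y": 7.5, "z": 1.4, "roll": 120, "hand": 1}, {"x": 5.0, "y": 7.5, "z": 1.4, "roll": 120, "hand": 1}, {"x": 5.0, "y": 7.5, "z": 1.4, "roll": 120, "hand": 1}, {"x": 5.0, "y": 7.5, "z": 1.4, "roll": 120, "hand": 1}, {"x": 5.0, "y": 7.5, "z": 1.4, "roll": 120, "hand": 1}])

```text
time: 10.08
tcp_pos: [0.4602, 0.1346, 0.1933]
orientation: [-0.0, 0.861, 0.509, -0.0]
force: [-0.0, 1.2, -0.4]
gripper_width: 0.0855
grasp_force: 0.0
```

```bash
python3 - <<'E'
from close import *
p=close('c_long',(.464,.134),1.06,0); step(p[0],p[1],.102,np.degrees(p[2])); print(np.round(r.read_state()['joints'],2))
# block orientation: brown block below
report('c_long',pose())
E
```

```text
[0.465  0.1348] yaw 59.6 cost 0.146 t 10.1333 tcp [0.4602 0.1346 0.1933]
x 0.06 y 0.10 z 2.28 roll 1.1 (now yaw 60.7) rows>=3
[-1.26  0.09  0.94  2.04 -0.08  1.05 -0.8 ]
c_long felt px [583.0, 341.0] rect mm [640.0, -171.0] [43.0, 17.0] 85
c_long felt px [428.0, 274.0] rect mm [520.0, 1.0] [15.0, 69.0] 0
c_long felt px [209.0, 274.0] rect mm [316.0, 115.0] [69.0, 15.0] 31
c_long felt px [483.0, 257.0] rect mm [574.0, -10.0] [68.0, 69.0] 23
c_long felt px [142.0, 59.0] rect mm [387.0, 309.0] [66.0, 66.0] 0
c_long black px [628.0, 359.0] rect mm [640.0, -124.0] [22.0, 54.0] 22
c_long black px [592.0, 328.0] rect mm [616.0, -73.0] [22.0, 7.0] 26
c_long black px [322.0, 206.0] rect mm [468.0, 139.0] [50.0, 22.0] 60
c_long black px [173.0, 101.0] rect mm [416.0, 253.0] [57.0, 2.0] 1
c_long black px [581.0, 50.0] rect mm [661.0, 151.0] [45.0, 51.0] 62
c_long black px [110.0, 53.0] rect mm [399.0, 296.0] [71.0, 37.0] 46
```

View pics/c_long.png

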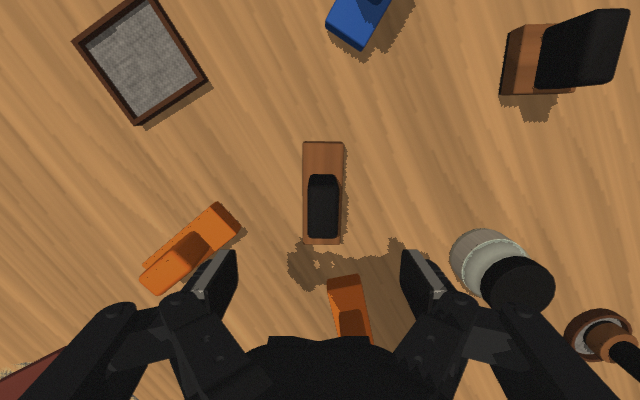

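The long grip is at (322,206), aligned with the fingers, and the orange block's corner at (240,225) is close to the left finger. I'll go down with the hand part-open.

Emit:
carry_out(force=40, increments=[{"x": 0.06, "y": 0.1, "z": 0.2, "roll": 1.1, "hand": 0.4}, {"x": 0.06, "y": 0.1, "z": 0.6, "roll": 1.1, "hand": 0.4}, {"x": 0.06, "y": 0.1, "z": 1.3, "roll": 1.1, "hand": 0.4}, {"x": 0.06, "y": 0.1, "z": 2.0, "roll": 1.1, "hand": 0.4}, {"x": 0.06, "y": 0.1, "z": 2.26, "roll": 1.1, "hand": 0.4}, {"x": 0.06, "y": 0.1, "z": 2.26, "roll": 1.1, "hand": -1}, {"x": 0.06, "y": 0.1, "z": 2.26, "roll": 1.1, "hand": -1}, {"x": 0.06, "y": 0.1, "z": 2.26, "roll": 1.1, "hand": -1}, {"x": 0.06, "y": 0.1, "z": 2.26, "roll": 1.1, "hand": -1}, {"x": 0.06, "y": 0.1, "z": 2.26, "roll": 1.1, "hand": -1}, {"x": 0.06, "y": 0.1, "z": 2.26, "roll": 1.1, "hand": -1}, {"x": 0.06, "y": 0.1, "z": 2.26, "roll": 1.1, "hand": -1}, {"x": 0.06, "y": 0.1, "z": 2.26, "roll": 1.1, "hand": -1}])

```text
time: 11.22
tcp_pos: [0.4657, 0.1353, 0.1042]
orientation: [-0.0, 0.864, 0.504, 0.001]
force: [-1.9, -0.1, 9.0]
gripper_width: 0.0234
grasp_force: 45.9
```

```bash
python3 - <<'E'
from h import *
print(pose()[:3,3]);step(.575,-.425,.20,27)
E
```

```text
[0.46568432 0.13532645 0.10420593]
x -10.84 y 9.28 z -2.41 roll 33.5 (now yaw 60.5) rows>=14
```

Emit:
carry_out(increments=[{"x": 0.0, "y": 0.0, "z": -0.6, "roll": 0.0, "hand": -1}, {"x": 0.0, "y": 0.0, "z": -1.5, "roll": 0.0, "hand": -1}, {"x": 0.0, "y": 0.0, "z": -2.4, "roll": 0.0, "hand": -1}, {"x": -0.6, "y": 0.5, "z": -2.9, "roll": 4.0, "hand": -1}, {"x": -10.84, "y": 9.28, "z": -2.9, "roll": 33.5, "hand": -1}, {"x": -10.84, "y": 9.28, "z": -2.9, "roll": 33.5, "hand": -1}, {"x": -10.84, "y": 9.28, "z": -2.9, "roll": 33.5, "hand": -1}, {"x": -10.84, "y": 9.28, "z": -2.9, "roll": 33.5, "hand": -1}, {"x": -10.84, "y": 9.28, "z": -2.9, "roll": 33.5, "hand": -1}, {"x": -10.84, "y": 9.28, "z": -2.9, "roll": 33.5, "hand": -1}, {"x": -10.84, "y": 9.28, "z": -2.9, "roll": 33.5, "hand": -1}, {"x": -10.84, "y": 9.28, "z": -2.9, "roll": 33.5, "hand": -1}, {"x": -10.84, "y": 9.28, "z": -2.9, "roll": 33.5, "hand": -1}, {"x": -10.84, "y": 9.28, "z": -2.9, "roll": 33.5, "hand": -1}, {"x": -10.84, "y": 9.28, "z": -2.9, "roll": 33.5, "hand": -1}, {"x": -10.84, "y": 9.28, "z": -2.9, "roll": 33.5, "hand": -1}, {"x": -10.84, "y": 9.28, "z": -2.9, "roll": 33.5, "hand": -1}, {"x": -10.84, "y": 9.28, "z": -2.9, "roll": 33.5, "hand": -1}, {"x": -10.84, "y": 9.28, "z": -2.9, "roll": 33.5, "hand": -1}, {"x": -10.84, "y": 9.28, "z": -2.9, "roll": 33.5, "hand": -1}])

```text
time: 12.88
tcp_pos: [0.5742, -0.4253, 0.2189]
orientation: [-0.0, 0.972, 0.233, -0.0]
force: [0.7, 0.6, -1.7]
gripper_width: 0.0231
grasp_force: 44.4
```

```bash
python3 - <<'E'
from h import *
T=pose();save('wrist','p_long');print(T[:3,3]);report('p_long',T);step(.575,-.425,.1085,27)
E
```

```text
[ 0.57415964 -0.42532158  0.21889497]
p_long felt px [130.0, 391.0] rect mm [203.0, -328.0] [31.0, 19.0] 27
p_long felt px [608.0, 382.0] rect mm [508.0, -900.0] [38.0, 112.0] 0
p_long felt px [630.0, 335.0] rect mm [582.0, -868.0] [52.0, 21.0] 81
p_long felt px [636.0, 319.0] rect mm [601.0, -852.0] [23.0, 9.0] 46
p_long felt px [146.0, 273.0] rect mm [391.0, -294.0] [76.0, 77.0] 27
p_long felt px [351.0, 258.0] rect mm [517.0, -500.0] [54.0, 14.0] 35
p_long felt px [285.0, 258.0] rect mm [481.0, -430.0] [53.0, 13.0] 18
p_long felt px [313.0, 146.0] rect mm [610.0, -403.0] [27.0, 54.0] 27
p_long felt px [516.0, 169.0] rect mm [676.0, -599.0] [311.0, 120.0] 31
p_long felt px [90.0, 1.0] rect mm [634.0, -171.0] [3.0, 22.0] 27
p_long black px [118.0, 283.0] rect mm [424.0, -296.0] [48.0, 13.0] 47
p_long black px [169.0, 254.0] rect mm [473.0, -329.0] [54.0, 15.0] 64
p_long black px [107.0, 7.0] rect mm [638.0, -231.0] [5.0, 23.0] 49
x -0.01 y 0.02 z 2.76 roll 0.0 (now yaw 27.0) rows>=3
```

View pics/p_long.png

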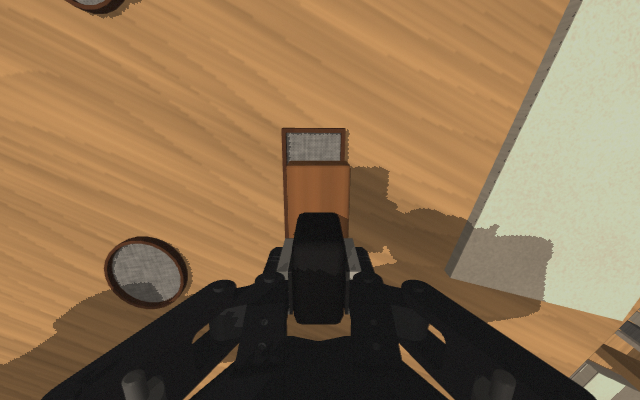

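The long stamp hangs square over its tray (felt end at (313,146)). Lowering slowly.

Emit:
carry_out(increments=[{"x": 0.0, "y": -0.05, "z": 0.7, "roll": 0.0, "hand": -1}, {"x": 0.0, "y": -0.05, "z": 1.5, "roll": 0.0, "hand": -1}, {"x": 0.0, "y": -0.05, "z": 2.2, "roll": 0.0, "hand": -1}, {"x": 0.0, "y": -0.05, "z": 2.55, "roll": 0.0, "hand": -1}, {"x": 0.0, "y": -0.05, "z": 2.65, "roll": 0.0, "hand": -1}, {"x": 0.0, "y": -0.05, "z": 2.7, "roll": 0.0, "hand": -1}, {"x": 0.0, "y": -0.05, "z": 2.74, "roll": 0.0, "hand": -1}, {"x": 0.0, "y": -0.05, "z": 2.76, "roll": 0.0, "hand": -1}, {"x": 0.0, "y": -0.05, "z": 2.76, "roll": 0.0, "hand": -1}])

```text
time: 13.68
tcp_pos: [0.5739, -0.4239, 0.1102]
orientation: [0.001, 0.972, 0.233, 0.001]
force: [0.0, 0.1, -2.5]
gripper_width: 0.0235
grasp_force: 44.4
```

Emit:
carry_out(increments=[{"x": 0.0, "y": 0.0, "z": 0.02, "roll": 0.0, "hand": -1}, {"x": 0.0, "y": 0.0, "z": 0.04, "roll": 0.0, "hand": -1}, {"x": 0.0, "y": 0.0, "z": 0.06, "roll": 0.0, "hand": -1}, {"x": 0.0, "y": 0.0, "z": 0.06, "roll": 0.0, "hand": -1}])

```text
time: 14.02
tcp_pos: [0.5737, -0.424, 0.1083]
orientation: [0.0, 0.972, 0.233, 0.001]
force: [-4.0, 4.1, 10.7]
gripper_width: 0.0231
grasp_force: 46.0
```

Contact felt, so release and rise.

Emit:
carry_out(increments=[{"x": 0.0, "y": 0.0, "z": 0.0, "roll": 0.0, "hand": 0.0}, {"x": 0.0, "y": 0.0, "z": 0.0, "roll": 0.0, "hand": 0.4}, {"x": 0.0, "y": 0.0, "z": 0.0, "roll": 0.0, "hand": 0.4}, {"x": 0.0, "y": 0.0, "z": 0.0, "roll": 0.0, "hand": 0.6}, {"x": 0.0, "y": 0.0, "z": 0.0, "roll": 0.0, "hand": 0.6}, {"x": 0.0, "y": 0.0, "z": 0.0, "roll": 0.0, "hand": 0.6}, {"x": 0.0, "y": 0.0, "z": -0.8, "roll": 0.0, "hand": 1}, {"x": 0.0, "y": 0.0, "z": -1.6, "roll": 0.0, "hand": 1}, {"x": 0.0, "y": 0.0, "z": -2.4, "roll": 0.0, "hand": 1}, {"x": 0.0, "y": 0.0, "z": -3.4, "roll": 0.0, "hand": 1}, {"x": 0.0, "y": 0.0, "z": -3.6, "roll": 0.0, "hand": 1}])

```text
time: 14.93
tcp_pos: [0.5742, -0.4254, 0.2573]
orientation: [0.003, 0.972, 0.233, 0.002]
force: [0.9, -1.3, 0.0]
gripper_width: 0.0855
grasp_force: 0.0
```

```bash
python3 - <<'E'
from fit import *
T=pose(); save('wrist','a_long'); print(T[:3,3],r.read_state()['time'])
T2=T.copy();T2[2,3]-=.004
p,f=fit([('a_long',T2)],(.574,-.424),.47,0,False);print(np.round(p[:3],4),f)
step(.668,.15,.25,61); print(np.round(r.read_state()['joints'],2))
E
```

```text
[ 0.57423547 -0.4253778   0.25731445] 14.9833
[ 0.5752 -0.4249  0.4877] 0.1488666085440279
x 8.61 y -11.76 z 0.11 roll -34.0 (now yaw 27.0) rows>=14
[-0.03  0.65  0.96  1.39 -0.54  1.37 -0.16]
```

View pics/a_long.png

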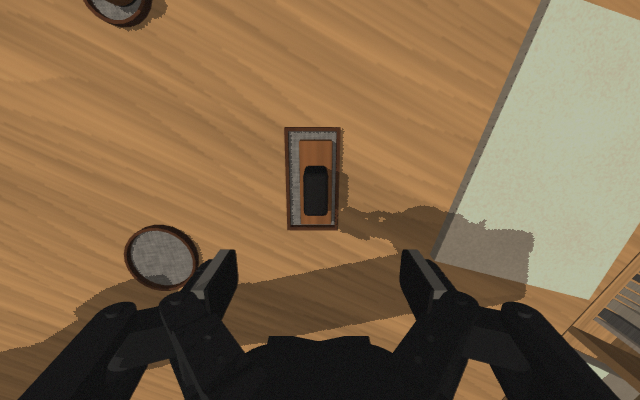

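The long stamp is inside its tray ((316,185), about 3 mm right of centre). Next is the square one.

Emit:
carry_out(increments=[{"x": 8.6, "y": -11.75, "z": 0.3, "roll": -34, "hand": 1}, {"x": 8.6, "y": -11.75, "z": 0.3, "roll": -34, "hand": 1}, {"x": 8.6, "y": -11.75, "z": 0.3, "roll": -34, "hand": 1}, {"x": 8.6, "y": -11.75, "z": 0.3, "roll": -34, "hand": 1}, {"x": 8.6, "y": -11.75, "z": 0.3, "roll": -34, "hand": 1}, {"x": 8.6, "y": -11.75, "z": 0.3, "roll": -34, "hand": 1}, {"x": 8.6, "y": -11.75, "z": 0.3, "roll": -34, "hand": 1}, {"x": 8.6, "y": -11.75, "z": 0.3, "roll": -34, "hand": 1}, {"x": 8.6, "y": -11.75, "z": 0.3, "roll": -34, "hand": 1}, {"x": 8.6, "y": -11.75, "z": 0.3, "roll": -34, "hand": 1}, {"x": 8.6, "y": -11.75, "z": 0.3, "roll": -34, "hand": 1}, {"x": 8.6, "y": -11.75, "z": 0.3, "roll": -34, "hand": 1}, {"x": 8.6, "y": -11.75, "z": 0.3, "roll": -34, "hand": 1}, {"x": 8.6, "y": -11.75, "z": 0.3, "roll": -34, "hand": 1}, {"x": 8.6, "y": -11.75, "z": 1.4, "roll": -34, "hand": 1}, {"x": 8.6, "y": -11.75, "z": 1.4, "roll": -34, "hand": 1}, {"x": 8.6, "y": -11.75, "z": 1.4, "roll": -34, "hand": 1}])

```text
time: 16.4
tcp_pos: [0.6655, 0.1512, 0.1919]
orientation: [-0.0, 0.862, 0.507, -0.003]
force: [-0.4, -0.0, 1.8]
gripper_width: 0.0853
grasp_force: 0.0
```

```bash
python3 - <<'E'
from close import *
p=close('c_sq',(.67,.149),1.06,0); step(p[0],p[1],.102,np.degrees(p[2]))
C=cam('wrist',pose());print(proj(C,[p[0],p[1],.066]))
E
```

```text
[0.6752 0.147 ] yaw 62.4 cost 0.153 t 16.45 tcp [0.6655 0.1512 0.1919]
x 0.05 y 0.23 z 2.31 roll -1.6 (now yaw 60.9) rows>=3
[329.24977116 213.25844012]
```

View pics/c_sq.png

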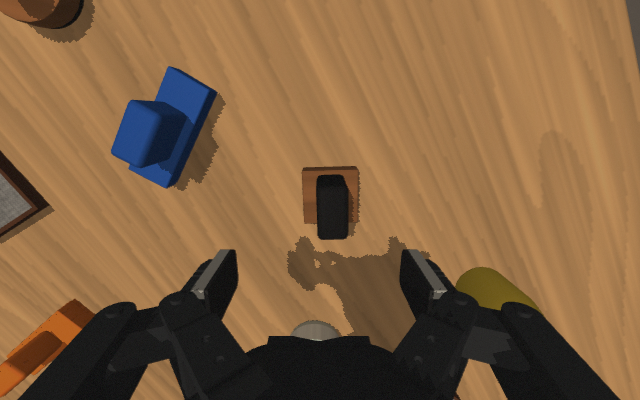

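The square grip is at (332,207), with clear space around it. Gripping.

Emit:
carry_out(force=40, increments=[{"x": 0.05, "y": 0.22, "z": 0.2, "roll": -1.5, "hand": 0.6}, {"x": 0.05, "y": 0.22, "z": 0.6, "roll": -1.5, "hand": 0.6}, {"x": 0.05, "y": 0.22, "z": 1.3, "roll": -1.5, "hand": 0.6}, {"x": 0.05, "y": 0.22, "z": 2.0, "roll": -1.5, "hand": 0.6}, {"x": 0.05, "y": 0.22, "z": 2.27, "roll": -1.5, "hand": 0.6}, {"x": 0.05, "y": 0.22, "z": 2.27, "roll": -1.5, "hand": -1}, {"x": 0.05, "y": 0.22, "z": 2.27, "roll": -1.5, "hand": -1}, {"x": 0.05, "y": 0.22, "z": 2.27, "roll": -1.5, "hand": -1}, {"x": 0.05, "y": 0.22, "z": 2.27, "roll": -1.5, "hand": -1}, {"x": 0.05, "y": 0.22, "z": 2.27, "roll": -1.5, "hand": -1}, {"x": 0.05, "y": 0.22, "z": 2.27, "roll": -1.5, "hand": -1}, {"x": 0.05, "y": 0.22, "z": 2.27, "roll": -1.5, "hand": -1}, {"x": 0.05, "y": 0.22, "z": 2.27, "roll": -1.5, "hand": -1}, {"x": 0.05, "y": 0.22, "z": 2.27, "roll": -1.5, "hand": -1}])

```text
time: 17.62
tcp_pos: [0.6769, 0.1487, 0.1061]
orientation: [0.001, 0.855, 0.518, 0.002]
force: [-1.1, -0.3, 9.0]
gripper_width: 0.0233
grasp_force: 40.9
```

```bash
python3 - <<'E'
from h import *
print(pose()[:3,3],np.round(r.read_state()['joints'],2));step(.387,.308,.20,90)
E
```

```text
[0.67687826 0.14869428 0.10610891] [-0.78  0.68  0.71  1.58 -0.49  1.07 -0.42]
x 0.19 y -8.26 z -2.37 roll -27.5 (now yaw 62.5) rows>=9
```

Emit:
carry_out(increments=[{"x": 0.0, "y": 0.0, "z": -0.6, "roll": 0.0, "hand": -1}, {"x": 0.0, "y": 0.0, "z": -1.5, "roll": 0.0, "hand": -1}, {"x": 0.0, "y": 0.0, "z": -2.4, "roll": 0.0, "hand": -1}, {"x": 0.0, "y": -0.6, "z": -2.85, "roll": -4.0, "hand": -1}, {"x": 0.2, "y": -8.26, "z": -2.85, "roll": -27.5, "hand": -1}, {"x": 0.2, "y": -8.26, "z": -2.85, "roll": -27.5, "hand": -1}, {"x": 0.2, "y": -8.26, "z": -2.85, "roll": -27.5, "hand": -1}, {"x": 0.2, "y": -8.26, "z": -2.85, "roll": -27.5, "hand": -1}, {"x": 0.2, "y": -8.26, "z": -2.85, "roll": -27.5, "hand": -1}, {"x": 0.2, "y": -8.26, "z": -2.85, "roll": -27.5, "hand": -1}, {"x": 0.2, "y": -8.26, "z": -2.85, "roll": -27.5, "hand": -1}, {"x": 0.2, "y": -8.26, "z": -2.85, "roll": -27.5, "hand": -1}, {"x": 0.2, "y": -8.26, "z": -2.85, "roll": -27.5, "hand": -1}, {"x": 0.2, "y": -8.26, "z": -2.85, "roll": -27.5, "hand": -1}, {"x": 0.2, "y": -8.26, "z": -2.85, "roll": -27.5, "hand": -1}, {"x": 0.2, "y": -8.26, "z": -2.85, "roll": -27.5, "hand": -1}])

```text
time: 18.95
tcp_pos: [0.3874, 0.3078, 0.2178]
orientation: [0.0, 0.708, 0.706, 0.0]
force: [-0.4, -0.5, -1.4]
gripper_width: 0.0235
grasp_force: 40.0
```

```bash
python3 - <<'E'
from h import *
T=pose();save('wrist','p_sq');print(T[:3,3]);report('p_sq',T);step(.387,.308,.11,90)
E
```

```text
[0.3874177  0.30780484 0.2178488 ]
p_sq felt px [505.0, 390.0] rect mm [640.0, 21.0] [31.0, 24.0] 90
p_sq felt px [131.0, 391.0] rect mm [134.0, 23.0] [31.0, 22.0] 90
p_sq felt px [351.0, 258.0] rect mm [426.0, 223.0] [14.0, 54.0] 9
p_sq felt px [285.0, 258.0] rect mm [348.0, 224.0] [54.0, 14.0] 80
p_sq felt px [318.0, 176.0] rect mm [387.0, 318.0] [41.0, 68.0] 90
p_sq black px [533.0, 80.0] rect mm [545.0, 404.0] [48.0, 25.0] 11
x 0.01 y -0.01 z 2.69 roll -0.2 (now yaw 89.8) rows>=3
```

Emit:
carry_out(increments=[{"x": 0.0, "y": 0.0, "z": 0.7, "roll": 0.0, "hand": -1}, {"x": 0.0, "y": 0.0, "z": 1.5, "roll": 0.0, "hand": -1}, {"x": 0.0, "y": 0.0, "z": 2.2, "roll": 0.0, "hand": -1}, {"x": 0.0, "y": 0.0, "z": 2.5, "roll": 0.0, "hand": -1}, {"x": 0.0, "y": 0.0, "z": 2.6, "roll": 0.0, "hand": -1}, {"x": 0.0, "y": 0.0, "z": 2.65, "roll": 0.0, "hand": -1}, {"x": 0.0, "y": 0.0, "z": 2.67, "roll": 0.0, "hand": -1}, {"x": 0.0, "y": 0.0, "z": 2.67, "roll": 0.0, "hand": -1}])

```text
time: 19.67
tcp_pos: [0.387, 0.3089, 0.1116]
orientation: [-0.0, 0.707, 0.707, 0.001]
force: [-0.2, -0.0, -0.7]
gripper_width: 0.0239
grasp_force: 39.9
```

Emit:
carry_out(increments=[{"x": 0.0, "y": 0.0, "z": 0.02, "roll": 0.0, "hand": -1}, {"x": 0.0, "y": 0.0, "z": 0.04, "roll": 0.0, "hand": -1}, {"x": 0.0, "y": 0.0, "z": 0.05, "roll": 0.0, "hand": -1}, {"x": 0.0, "y": 0.0, "z": 0.05, "roll": 0.0, "hand": -1}])

```text
time: 20.0
tcp_pos: [0.3867, 0.3091, 0.11]
orientation: [-0.0, 0.707, 0.707, 0.001]
force: [-2.2, -3.3, 10.9]
gripper_width: 0.0234
grasp_force: 41.6
```

Emit:
carry_out(increments=[{"x": 0.0, "y": 0.0, "z": 0.0, "roll": 0.0, "hand": 0.0}, {"x": 0.0, "y": 0.0, "z": 0.0, "roll": 0.0, "hand": 0.4}, {"x": 0.0, "y": 0.0, "z": 0.0, "roll": 0.0, "hand": 0.4}, {"x": 0.0, "y": 0.0, "z": 0.0, "roll": 0.0, "hand": 0.6}, {"x": 0.0, "y": 0.0, "z": 0.0, "roll": 0.0, "hand": 0.6}, {"x": 0.0, "y": 0.0, "z": 0.0, "roll": 0.0, "hand": 0.6}, {"x": 0.0, "y": 0.0, "z": -0.8, "roll": 0.0, "hand": 1}, {"x": 0.0, "y": 0.0, "z": -1.6, "roll": 0.0, "hand": 1}, {"x": 0.0, "y": 0.0, "z": -2.4, "roll": 0.0, "hand": 1}, {"x": 0.0, "y": 0.0, "z": -3.2, "roll": 0.0, "hand": 1}, {"x": 0.0, "y": 0.0, "z": -3.2, "roll": 0.0, "hand": 1}])

```text
time: 20.92
tcp_pos: [0.3883, 0.3101, 0.2424]
orientation: [-0.001, 0.708, 0.707, 0.004]
force: [1.1, 1.1, 0.4]
gripper_width: 0.0853
grasp_force: 0.0
```

```bash
python3 - <<'E'
from fit import *
T=pose(); save('wrist','a_sq'); print(T[:3,3],r.read_state()['time'])
T2=T.copy();T2[2,3]-=.004
p,f=fit([('a_sq',T2)],(.387,.308),1.57,0,False);print(np.round(p[:3],4),f)
p,f=fit([('a_sq',T)],(.554,.404),0,1,False);print('large',np.round(p[:3],4),f)
step(.555,.404,.20,90)
E
```

```text
[0.38834756 0.31009237 0.24239628] 20.9667
[0.3868 0.3063 1.5865] 0.13836846213895393
large [ 0.5572  0.4054 -0.1055] 0.1386455525606469
x 2.35 y 4.18 z 1.02 roll -0.0 (now yaw 90.0) rows>=5
```

View pics/a_sq.png

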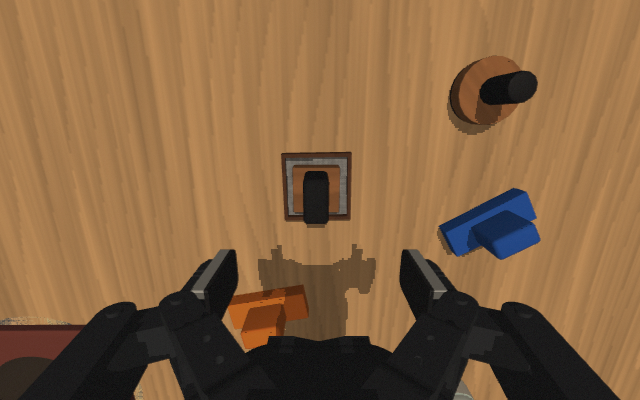

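The square stamp is centred in its tray (316,190). The large round one stands at (500,90). Moving over it.

Emit:
carry_out(increments=[{"x": 2.38, "y": 4.2, "z": 1.0, "roll": 0.0, "hand": 1}, {"x": 2.38, "y": 4.2, "z": 1.0, "roll": 0.0, "hand": 1}, {"x": 2.38, "y": 4.2, "z": 1.0, "roll": 0.0, "hand": 1}, {"x": 2.38, "y": 4.2, "z": 1.0, "roll": 0.0, "hand": 1}, {"x": 2.38, "y": 4.2, "z": 1.0, "roll": 0.0, "hand": 1}, {"x": 2.38, "y": 4.2, "z": 1.0, "roll": 0.0, "hand": 1}, {"x": 2.38, "y": 4.2, "z": 1.0, "roll": 0.0, "hand": 1}])

```text
time: 21.55
tcp_pos: [0.5548, 0.4032, 0.1935]
orientation: [0.001, 0.708, 0.707, -0.002]
force: [0.4, -0.3, -0.5]
gripper_width: 0.0854
grasp_force: 0.0
```

```bash
python3 - <<'E'
from close import *
p=close('c_lg',(.556,.405),0,1); step(p[0],p[1],.104,90)
print([np.round(d['xyz'],3).tolist() for d in r.recognise('stamp_round_large_center','wrist')])
E
```

```text
[0.5588 0.4069] yaw -6.0 cost 0.156 t 21.6 tcp [0.5548 0.4032 0.1935]
x 0.11 y 0.12 z 2.27 roll -0.1 (now yaw 89.9) rows>=3
[[0.557, 0.416, 0.018]]
```

Emit:
carry_out(force=40, increments=[{"x": 0.1, "y": 0.1, "z": 0.2, "roll": 0.0, "hand": 0.8}, {"x": 0.1, "y": 0.1, "z": 0.6, "roll": 0.0, "hand": 0.8}, {"x": 0.1, "y": 0.1, "z": 1.3, "roll": 0.0, "hand": 0.8}, {"x": 0.1, "y": 0.1, "z": 2.0, "roll": 0.0, "hand": 0.8}, {"x": 0.1, "y": 0.1, "z": 2.25, "roll": 0.0, "hand": 0.8}, {"x": 0.1, "y": 0.1, "z": 2.25, "roll": 0.0, "hand": -1}, {"x": 0.1, "y": 0.1, "z": 2.25, "roll": 0.0, "hand": -1}, {"x": 0.1, "y": 0.1, "z": 2.25, "roll": 0.0, "hand": -1}, {"x": 0.1, "y": 0.1, "z": 2.25, "roll": 0.0, "hand": -1}, {"x": 0.1, "y": 0.1, "z": 2.25, "roll": 0.0, "hand": -1}, {"x": 0.1, "y": 0.1, "z": 2.25, "roll": 0.0, "hand": -1}, {"x": 0.1, "y": 0.1, "z": 2.25, "roll": 0.0, "hand": -1}, {"x": 0.1, "y": 0.1, "z": 2.25, "roll": 0.0, "hand": -1}, {"x": 0.1, "y": 0.1, "z": 2.25, "roll": 0.0, "hand": -1}])

```text
time: 22.82
tcp_pos: [0.5591, 0.4083, 0.1087]
orientation: [-0.0, 0.707, 0.707, 0.001]
force: [-0.8, -1.1, 7.7]
gripper_width: 0.0249
grasp_force: 39.0
```

```bash
python3 - <<'E'
from h import *
print(pose()[:3,3]);step(.50,.06,.25,90);step(.394,-.297,.22,90)
E
```

```text
[0.55908906 0.40827324 0.1086813 ]
x -8.70 y -1.47 z -3.55 roll -0.0 (now yaw 90.0) rows>=10
x -17.63 y -4.11 z -2.83 roll -0.0 (now yaw 90.0) rows>=18
```

Emit:
carry_out(increments=[{"x": 0.0, "y": 0.0, "z": -0.6, "roll": 0.0, "hand": -1}, {"x": 0.0, "y": 0.0, "z": -1.5, "roll": 0.0, "hand": -1}, {"x": 0.0, "y": 0.0, "z": -2.4, "roll": 0.0, "hand": -1}, {"x": -0.6, "y": -0.1, "z": -3.0, "roll": 0.0, "hand": -1}, {"x": -8.7, "y": -1.47, "z": -3.2, "roll": 0.0, "hand": -1}, {"x": -8.7, "y": -1.47, "z": -3.2, "roll": 0.0, "hand": -1}, {"x": -8.7, "y": -1.47, "z": -3.2, "roll": 0.0, "hand": -1}, {"x": -8.7, "y": -1.47, "z": -3.2, "roll": 0.0, "hand": -1}, {"x": -8.7, "y": -1.47, "z": -3.2, "roll": 0.0, "hand": -1}, {"x": -8.7, "y": -1.47, "z": -3.2, "roll": 0.0, "hand": -1}, {"x": -8.7, "y": -1.47, "z": -3.2, "roll": 0.0, "hand": -1}, {"x": -8.7, "y": -1.47, "z": -3.2, "roll": 0.0, "hand": -1}, {"x": -8.7, "y": -1.47, "z": -3.2, "roll": 0.0, "hand": -1}, {"x": -8.7, "y": -1.47, "z": -3.2, "roll": 0.0, "hand": -1}])

```text
time: 23.98
tcp_pos: [0.4991, 0.0574, 0.2354]
orientation: [-0.0, 0.709, 0.705, 0.001]
force: [0.4, 0.4, -1.8]
gripper_width: 0.0246
grasp_force: 40.0
```

Emit:
carry_out(increments=[{"x": -8.93, "y": -2.64, "z": 0.4, "roll": 0.0, "hand": -1}, {"x": -8.93, "y": -2.64, "z": 0.4, "roll": 0.0, "hand": -1}, {"x": -8.93, "y": -2.64, "z": 0.4, "roll": 0.0, "hand": -1}, {"x": -8.93, "y": -2.64, "z": 0.4, "roll": 0.0, "hand": -1}, {"x": -8.93, "y": -2.64, "z": 0.4, "roll": 0.0, "hand": -1}, {"x": -8.93, "y": -2.64, "z": 0.4, "roll": 0.0, "hand": -1}, {"x": -8.93, "y": -2.64, "z": 0.4, "roll": 0.0, "hand": -1}, {"x": -8.93, "y": -2.64, "z": 0.4, "roll": 0.0, "hand": -1}, {"x": -8.93, "y": -2.64, "z": 0.4, "roll": 0.0, "hand": -1}, {"x": -8.93, "y": -2.64, "z": 0.4, "roll": 0.0, "hand": -1}, {"x": -8.93, "y": -2.64, "z": 0.4, "roll": 0.0, "hand": -1}, {"x": -8.93, "y": -2.64, "z": 0.4, "roll": 0.0, "hand": -1}])

```text
time: 24.98
tcp_pos: [0.3942, -0.2967, 0.2187]
orientation: [-0.0, 0.707, 0.707, -0.0]
force: [1.9, -0.1, -2.5]
gripper_width: 0.0253
grasp_force: 40.1
```

```bash
python3 - <<'E'
from h import *
T=pose();save('wrist','p_lg');print(T[:3,3]);report('p_lg',T);step(.394,-.297,.1127,90)
E
```

```text
[ 0.394168   -0.2966829   0.21868776]
p_lg felt px [507.0, 391.0] rect mm [650.0, -584.0] [23.0, 29.0] 1
p_lg felt px [130.0, 391.0] rect mm [137.0, -584.0] [22.0, 31.0] 2
p_lg felt px [609.0, 379.0] rect mm [780.0, -565.0] [86.0, 23.0] 11
p_lg felt px [7.0, 375.0] rect mm [-12.0, -554.0] [105.0, 33.0] 71
p_lg felt px [478.0, 273.0] rect mm [577.0, -402.0] [91.0, 18.0] 19
p_lg felt px [284.0, 258.0] rect mm [353.0, -382.0] [53.0, 13.0] 79
p_lg felt px [353.0, 259.0] rect mm [435.0, -382.0] [14.0, 54.0] 10
p_lg felt px [318.0, 175.0] rect mm [394.0, -283.0] [53.0, 81.0] 90
p_lg felt px [602.0, 45.0] rect mm [655.0, -164.0] [39.0, 56.0] 1
p_lg black px [577.0, 59.0] rect mm [582.0, -187.0] [13.0, 41.0] 30
p_lg black px [634.0, 44.0] rect mm [618.0, -177.0] [10.0, 20.0] 19
p_lg black px [630.0, 10.0] rect mm [610.0, -154.0] [4.0, 16.0] 70
x -0.03 y -0.01 z 2.65 roll 0.1 (now yaw 90.1) rows>=3
```

Emit:
carry_out(increments=[{"x": 0.0, "y": 0.0, "z": 0.7, "roll": 0.0, "hand": -1}, {"x": 0.0, "y": 0.0, "z": 1.5, "roll": 0.0, "hand": -1}, {"x": 0.0, "y": 0.0, "z": 2.2, "roll": 0.0, "hand": -1}, {"x": 0.0, "y": 0.0, "z": 2.4, "roll": 0.0, "hand": -1}, {"x": 0.0, "y": 0.0, "z": 2.5, "roll": 0.0, "hand": -1}, {"x": 0.0, "y": 0.0, "z": 2.56, "roll": 0.0, "hand": -1}, {"x": 0.0, "y": 0.0, "z": 2.6, "roll": 0.0, "hand": -1}, {"x": 0.0, "y": 0.0, "z": 2.6, "roll": 0.0, "hand": -1}])

```text
time: 25.7
tcp_pos: [0.3945, -0.2974, 0.1159]
orientation: [0.001, 0.707, 0.707, 0.001]
force: [-0.6, 1.0, -2.6]
gripper_width: 0.0251
grasp_force: 40.1
```

Emit:
carry_out(increments=[{"x": 0.0, "y": 0.0, "z": 0.02, "roll": 0.0, "hand": -1}, {"x": 0.0, "y": 0.0, "z": 0.04, "roll": 0.0, "hand": -1}, {"x": 0.0, "y": 0.0, "z": 0.06, "roll": 0.0, "hand": -1}, {"x": 0.0, "y": 0.0, "z": 0.07, "roll": 0.0, "hand": -1}, {"x": 0.0, "y": 0.0, "z": 0.07, "roll": 0.0, "hand": -1}])

```text
time: 26.12
tcp_pos: [0.3938, -0.2975, 0.1126]
orientation: [0.0, 0.707, 0.707, 0.0]
force: [-2.5, 2.6, 8.3]
gripper_width: 0.0251
grasp_force: 41.5
```

Contact. Release, rise, and move aside for a final look.

Emit:
carry_out(increments=[{"x": 0.0, "y": 0.0, "z": 0.0, "roll": 0.0, "hand": 0.0}, {"x": 0.0, "y": 0.0, "z": 0.0, "roll": 0.0, "hand": 0.4}, {"x": 0.0, "y": 0.0, "z": 0.0, "roll": 0.0, "hand": 0.4}, {"x": 0.0, "y": 0.0, "z": 0.0, "roll": 0.0, "hand": 0.6}, {"x": 0.0, "y": 0.0, "z": 0.0, "roll": 0.0, "hand": 0.6}, {"x": 0.0, "y": 0.0, "z": 0.0, "roll": 0.0, "hand": 0.6}, {"x": 0.0, "y": 0.0, "z": -0.8, "roll": 0.0, "hand": 1}, {"x": 0.0, "y": 0.0, "z": -1.6, "roll": 0.0, "hand": 1}, {"x": 0.0, "y": 0.0, "z": -2.4, "roll": 0.0, "hand": 1}, {"x": 0.0, "y": 0.0, "z": -3.4, "roll": 0.0, "hand": 1}, {"x": 0.0, "y": 0.0, "z": -4.2, "roll": 0.0, "hand": 1}, {"x": 0.0, "y": 0.0, "z": -4.2, "roll": 0.0, "hand": 1}])

```text
time: 27.12
tcp_pos: [0.3947, -0.3002, 0.2852]
orientation: [0.003, 0.708, 0.706, 0.004]
force: [0.9, -1.1, 0.0]
gripper_width: 0.0852
grasp_force: 0.0
```

```bash
python3 - <<'E'
from fit import *
T=pose(); im=save('wrist','a_lg'); print(T[:3,3],r.read_state()['time'])
T2=T.copy();T2[2,3]-=.004
p,f=fit([('a_lg',T2)],(.394,-.297),0,1,False);print(np.round(p[:2],4),f)
top=r.snapshot('top'); side=r.snapshot('side')
a=cv2.resize(top[110:310,140:500],(720,400)); b=im[100:300,150:510]; b=np.hstack([b,side[170:370,200:560]])
b=cv2.resize(b,(720,200)); cv2.imwrite('pics/final.png',np.vstack([a,b])[:,:,::-1])
E
```

```text
[ 0.3946522 -0.3002327  0.2852394] 27.1667
[ 0.3939 -0.2997] 0.15850277264325324
```

View pics/final.png

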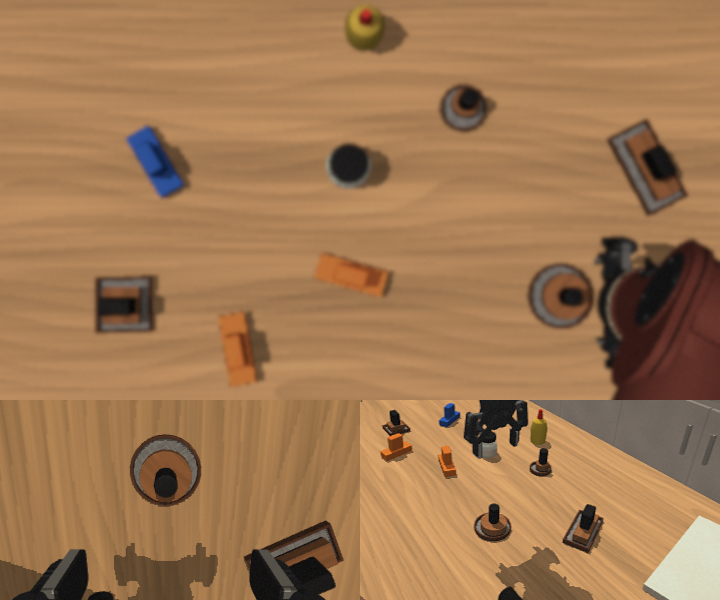

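All four stamps stand flat inside their trays, and the jar and bottle are where they were.

```bash
python3 -c "
from rig import r
print(r.hand_in())"
```

```text
the job is handed in; nothing more can be done
None
```

I put all four stamps upright in their own trays, let go of them and handed the job in at about 27 s; the hand-in gave no verdict, but the last pictures show all four seated and the jar and bottle undisturbed.

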